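Make up the spring stack on the setting base

TASK

Make up the press's spring stack on the round setting base: from the bottom up the flanged steel riser, the tall narrow black rubber spring, the square steel block and last the knob cap, all upright and each fully seated on the locating spigot of the one below. The short wide black rubber spring is not needed: leave it where it lies.

Things in the scene. Friction and masses are not known exactly. Their poses are not given: they have to be found in the camera images.
- setting_base: dark steel round setting base fixed to the bench, diameter 80 mm, 12 mm thick, with a conical locating spigot (22 mm wide at its foot, 15 mm at its tip, 8 mm high) in the middle of its top. Origin: centre of its underside, at bench height; z up. The part on it sits with its underside 12 mm above this origin. No part of the setting base stands higher than 20 mm.
- flanged_riser: bright steel riser, 0.4 kg: foot flange 66 mm diameter and 10 mm high, above it a plain barrel 46 mm in diameter up to 40 mm height (the seat for the next part), then a spigot like the base's (to 48 mm). Grip the barrel. All stack parts have under them a central recess 29 mm wide and 10 mm deep that takes the spigot below with 3.5 mm play all round. Stands upright; origin: centre of its underside; z up.
- tall_spring: the taller and narrower of two black rubber spring cylinders, firm, 54 mm diameter, seat at 44 mm, spigot to 52 mm, recess beneath, 0.14 kg. Stands upright; origin: centre of its underside; z up.
- square_block: bright steel block, square 56 x 56 mm in plan with four small dark holes, seat at 32 mm, spigot to 40 mm, recess beneath, 0.45 kg. Stands upright; origin: centre of its underside; x and y along its sides, z up. Grip two opposite sides.
- knob_cap: aluminium cap, 0.15 kg: disc 54 mm diameter and 14 mm high with recess beneath, and on it a ribbed knob 30 mm in diameter, from 14 to 46 mm height; no spigot. Grip the knob. Stands upright; origin: centre of its underside; z up.
- short_spring: the shorter and wider of the two black rubber spring cylinders, 68 mm diameter, seat at only 24 mm, spigot to 32 mm. Not used. Origin: centre of its underside; z up. On the bench among these things also lie small loose bystanders, at most 13 mm high (a hex key, a spanner, tweezers, a pin). A tall punch press stands behind the things, its head beginning about 0.1 m beyond the farthest of them: come to them from the robot's side.
Mind the look-alikes: they are no part of the job. What is shaped like the knob_cap but blue is not meant.

How it is judged:
By the outcome, as a careful person would: the job done as asked, in the order asked, and still so for the second after the job is handed in, with the robot touching nothing.
It also fails if it takes over 136 s, if anything falls off the work surface, if the arm or the gripper's body presses on something with over 40 N, if the wrist force passes 120 N, or if a joint passes its speed limit or range.

ROBOT

A 6-joint arm with a two-finger parallel gripper is mounted at the origin on a cart in front of the work surface, level with it; the furniture and walls round the work are solid. World frame = base frame: x ahead of the robot, y to its left, z up, the work surface at z = 0. Lengths are in mm, angles in degrees, forces in N, time in s.
With the tool pointing down it reaches from about 250 to 775 mm from the base axis. Payload 8.9 kg.
Tool frame: the origin (TCP) lies between the finger pads; the fingertips stand 11 mm ahead of it and the grasp point (between the pads) lies 8 mm behind it (manip.finger_overhang is the distance from the TCP to the fingertips, in mm); z points along the fingers, y is the line along which they close (so a half turn about z gives the same grasp; the last joint's range is limited). The gripper opens to 85 mm and grips with 20 to 120 N. Pads are 22 mm wide; open, the fingers measure 114 mm over their backs; the gripper's body (76 mm by 85 mm) begins 54 mm behind the grasp point. The pads swing forward as they close: fully open they stand 13 mm farther back than shut.
Start: joints at [-84.242, 16.656, -8.789, 64.555, 0, 82.019], TCP at [124.694, -509.976, 242.305] pointing down, gripper open.
Joint ranges: [-144.48, 144.48], [-52.06, 99.96], [-74.48, 78.29], [-112.23, 115.85], [-86.99, 84.42], [-180, 180]. Speed limits (degrees/s): [127.2, 127.2, 159.86, 180, 180, 180].

INTERFACE

Orientations are given as a 3x3 rotation matrix whose columns are the frame's x, y, z axes.
In Python, from rig import manip gives the robot as it stands.
- The arm moves only by the tool carry_out, never from a script. Its argument "rows" is text: rows parted by semicolons, each of 7 numbers parted by spaces: the turn, a rotation vector about the tool's x, y, z scaled (see below), then the shift along the tool's x, y, z scaled (see below), then the finger opening in mm, from 0 to 85.4. In form: wx wy wz tx ty tz grip; .... A call has 1 to 12 rows; each row shifts and turns the commanded pose from where the row before left it, along the tool's axes as they then stand; what a row does not reach is not made up. The controller multiplies each number of a shift by 300 mm and each number of a turn by 180 degrees. A row lasts 1/10 s, in which the tool goes at most 50 mm and 8.59 degrees, less where a joint would pass 70% of its speed; a pose out of reach is approached as far as the arm can. A call with a number of a shift or a turn outside -1 to 1 is refused whole. A call with a gripper value outside its range is refused whole. The fingers move at their own pace and stop on an object; "newtons" is the grip in N (left out, the last holds). Time passes only in rows, so rows that do not move let the fingers close. It gives the time, the measured TCP pose, the force, the opening and the grip force at its end, in the units of the state.
- manip.sense(): the state, without advancing time (a new reading comes with each control period).
- manip.get_image(name): name is "side" or "top" or "wrist"; returns the picture (400x640x3 uint8, blue, green, red); there is no depth.
- manip.calibration(name): a dict with "fx", "fy", "cx", "cy" (pixels), "distortion" ([k1, k2, p1, p2, k3] as OpenCV has them; the pictures are not rectified), "R" (3x3) and "t" (3): a world point X has camera coordinates R X + t; the wrist camera has in their place "mount" (4x4, takes a point from camera to tool coordinates, whose origin is the TCP and whose axes are the flange's). Camera axes: x right, y down, z forward; pixel columns grow to the right and rows downward; lengths in mm; the calibration is good to about 2 mm. A picture is of the moment at which its call begins: read the wrist's pose just before it. calibration takes no time and is no camera call.
- manip.job_done(): hands the job in; it is judged then, once.
The state is a dict: "time_s": time; "joint_pos": joint angles; "qd": joint speeds; "tau": joint torques, N m; "eef_pos": TCP position; "eef_rot": TCP orientation; "force": force on the tool from outside, world axes, zero at the start; "wrist_torque": the same for the moment, N m; "grip_width": finger opening in mm; "gripper_force": force on a finger pad.
Only numpy, scipy, OpenCV 4.12 (cv2) and the standard library are available. Lean on these libraries where they do the work, as an engineer would, in place of code of your own. Each camera call takes 0.05 s, during which the arm holds its last target. There are 200 camera calls.

## Working session

There is one attempt and no reset: what is moved stays moved. The work goes in short steps, Python scripts to look and compute and a tool call to move; the robot and the scene stay as the last step left them, time stands still between calls to the robot, and variables do not carry over. Pictures are saved under pics/ and viewed, at most 14 in all, crops included, and the job is handed in when it is done.

Besides the shell and the picture viewer there is one more tool, called after "Emit:" by a JSON object that holds its "fn" and its "kwargs". carry_out: Moves the arm, as the interface text tells. Shifts and turns lie within -1 to 1; 1 stands for 300 mm of shift or 180 degrees of turn. Its arguments: {"type":"object","properties":{"rows":{"type":"string"},"newtons":{"type":"number"}},"required":["rows"]}

```bash
mkdir -p pics; ls
python3 - <<'E'
from rig import manip
import cv2, numpy as np
for n in ("top","side"):
    cv2.imwrite(f"pics/{n}0.png",manip.get_image(n))
for n in ("top","side","wrist"): print(n,manip.calibration(n))
print(manip.sense(), manip.finger_overhang)
E
```

```text
pics
top {'fx': 456.4740687645331, 'fy': 456.4740687645331, 'cx': 321.08932372699905, 'cy': 202.1716984805308, 'distortion': array([0.02603462, 0.        , 0.        , 0.        , 0.        ]), 'R': array([[-0.01712034, -0.99979815, -0.01051428],
       [-0.996042  ,  0.01797145, -0.08704802],
       [ 0.08721941,  0.00898238, -0.99614863]]), 't': array([218.22732599, 458.16689113, 970.1457928 ])}
side {'fx': 462.63592673121366, 'fy': 462.63592673121366, 'cx': 316.7033194727874, 'cy': 201.46850181708638, 'distortion': array([-0.0627896,  0.       ,  0.       ,  0.       ,  0.       ]), 'R': array([[-0.93865422, -0.34423366, -0.020771  ],
       [-0.22263025,  0.65086259, -0.72581931],
       [ 0.2633705 , -0.67666911, -0.68757174]]), 't': array([524.72412963, -12.28697632, 994.82892604])}
wrist {'fx': 329.305962656203, 'fy': 329.305962656203, 'cx': 324.410525769374, 'cy': 200.35305920191792, 'distortion': array([-0.04331069,  0.        ,  0.        ,  0.        ,  0.        ]), 'mount': array([[-1.85594142e-03, -9.65137564e-01, -2.61736583e-01,
         6.62098324e+01],
       [ 9.99
[... 354 characters left out ...]
  3.67115529e-04,  8.20189583e+01]), 'qd': array([ 0.0196749 , -0.02186547,  0.05127937,  0.04399364, -0.016495  ,
        0.02903998]), 'tau': array([ 1.94399319e-03, -5.37980568e+01,  3.31917858e+01,  9.33206262e-03,
       -1.62656261e-04,  9.64548974e-06]), 'eef_pos': array([ 124.65593298, -509.59543995,  241.79863312]), 'eef_rot': array([[ 9.71388068e-01,  2.37497807e-01, -1.11545875e-04],
       [ 2.37497773e-01, -9.71387378e-01,  1.17010546e-03],
       [ 1.69543224e-04, -1.16311837e-03, -9.99999309e-01]]), 'force': array([-0.66701376,  0.17063176,  0.62202065]), 'wrist_torque': array([ 0.00436474, -0.01206476,  0.00990706]), 'gripper_force': 0.0, 'grip_width': 85.30301618481049} 11.0
```

View pics/top0.png

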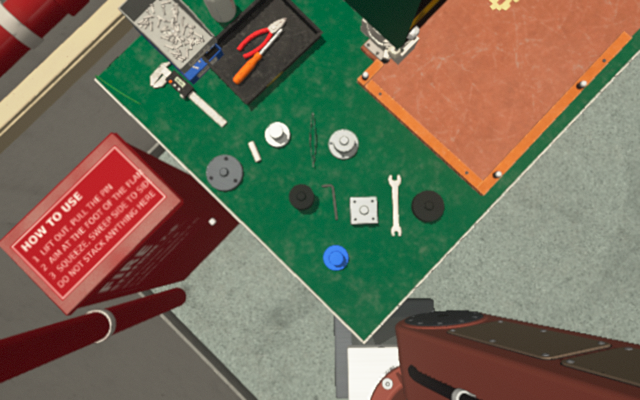

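View pics/side0.png

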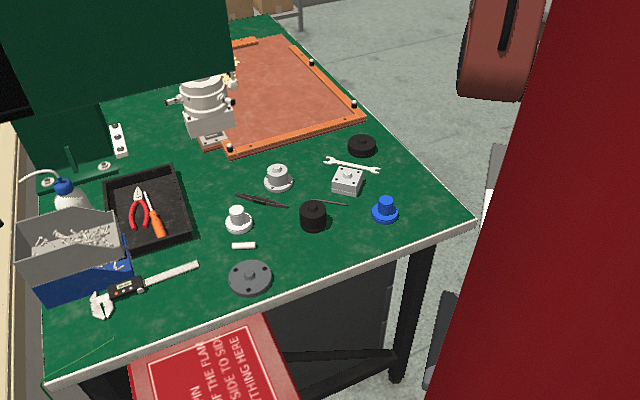

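```bash
cat > h.py <<'E'
from rig import manip
import cv2, numpy as np
def ray(n,px,st=None):
    c=manip.calibration(n); K=np.array([[c['fx'],0,c['cx']],[0,c['fy'],c['cy']],[0,0,1]])
    p=cv2.undistortPoints(np.array([[px]],float),K,np.array(c['distortion']))[0,0]; d=np.array([*p,1.])
    if n=='wrist':
        M=c['mount'];R=st['eef_rot'];return R@M[:3,3]+st['eef_pos'],R@(M[:3,:3]@d)
    return -c['R'].T@c['t'],c['R'].T@d
def onz(n,px,z,st=None):
    o,d=ray(n,px,st);return o+d*(z-o[2])/d[2]
def tri(a,b):
    (o,d),(p,e)=a,b
    s=np.linalg.lstsq(np.c_[d,-e],p-o,rcond=None)[0];u=o+d*s[0];v=p+e*s[1];return (u+v)/2,np.linalg.norm(u-v)
def tool(st,world): return st['eef_rot'].T@(np.array(world)-st['eef_pos'])/300
def snap(name):
    st=manip.sense();im=manip.get_image('wrist');cv2.imwrite(f'pics/{name}.png',im);np.savez(f'pics/{name}.npz',im=im,R=st['eef_rot'],p=st['eef_pos']);return st,im
E
python3 - <<'E'
from h import *
T=dict(base=((224,172),20,(249,275)),cap=((277,130),46,(236,212)),riser=((343,139),48,(278,170)),spring=((301,191),52,(313,204)),block=((364,210),40,(347,172)),short=((428,204),32,(361,139)),blue=((335,257),46,(385,201)))
for k,(a,z,b) in T.items(): print(k,onz('top',a,z).round(1),onz('side',b,z).round(1))
im=cv2.imread('pics/top0.png')[100:300,190:460]
cv2.imwrite('pics/crop.png',cv2.resize(im,None,fx=2.9,fy=2.9,interpolation=cv2.INTER_CUBIC))
E
```

```text
base [532.1 421.5  20. ] [532.1 427.   20. ]
cap [617.  301.9  46. ] [613.7 312.1  46. ]
riser [594.2 160.8  48. ] [585.8 167.9  48. ]
spring [483.6 251.8  52. ] [475.1 247.1  52. ]
block [441.9 119.1  40. ] [445.  117.3  40. ]
short [452.9 -18.5  32. ] [452.8 -20.4  32. ]
blue [344.  182.8  46. ] [343.6 186.3  46. ]
```

View pics/crop.png

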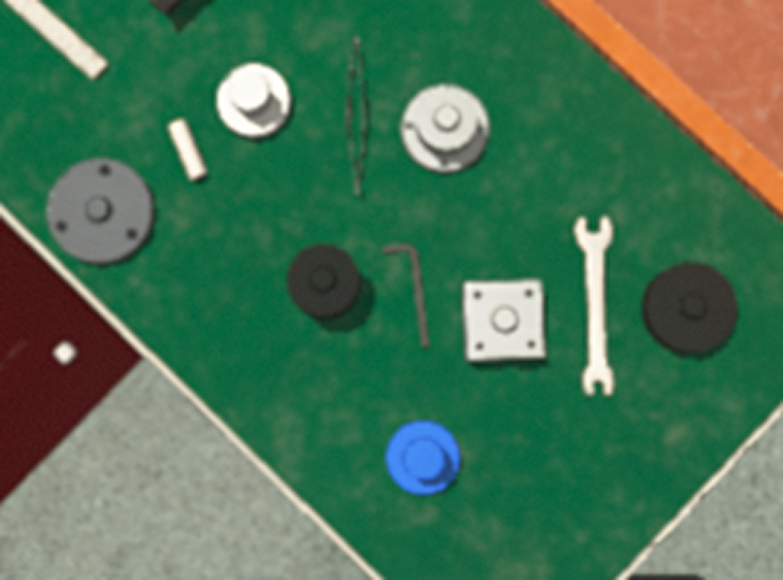

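Run:
```python
from h import *
for a,b in [((117,134),(260,312)),((184,201),(305,398))]: print('box',tri(ray('top',a),ray('side',b)))
T=dict(base=((97,208),20),cap=((248,89),46),riser=((447,117),48),spring=((321,279),52),block=((505,319),40))
for k,(c,z) in T.items(): print(k,onz('top',(190+c[0]/2.9,100+c[1]/2.9),z).round(1))
st=manip.sense();print(st['eef_pos'])
```

```text
box (array([506.00187355, 569.55714827, 166.31545535]), np.float64(153.5745619471762))
box (array([ 435.21724823,  547.40301656, -133.80532913]), np.float64(99.46883971320082))
base [532.8 422.7  20. ]
cap [615.5 305.1  46. ]
riser [591.2 158.4  48. ]
spring [472.6 252.6  52. ]
block [441.9 118.8  40. ]
[ 124.65593298 -509.59543995  241.79863312]
```

Run:
```python
import cv2
im=cv2.imread('pics/side0.png')[220:400,100:340]
im2=cv2.imread('pics/top0.png')[110:320,0:260]
import numpy as np
a=cv2.resize(im,(400,300));b=cv2.resize(im2,(400,323))
c=np.zeros((330,800,3),np.uint8);c[:300,:400]=a;c[:323,400:]=b
cv2.imwrite('pics/box.png',c)
```

```text
(no output)
```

View pics/box.png

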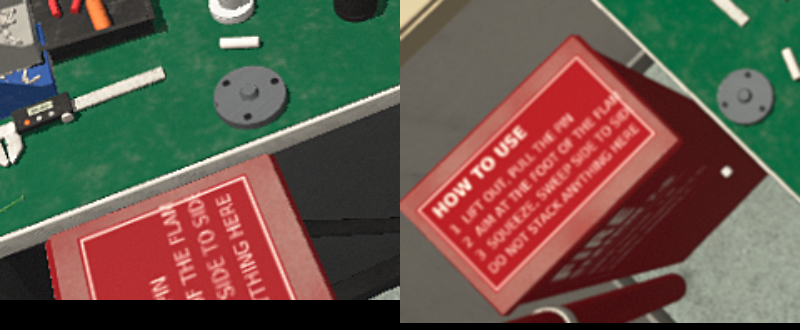

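Run:
```python
from h import *
for a,b in [((182,201),(262,313)),((114,134),(128,366))]: print('box',tri(ray('top',a),ray('side',b)))
# bench edge near
for p in [(97,80),(240,225),(365,340)]: print(onz('top',p,0))
from scipy.spatial.transform import Rotation
st=manip.sense()
for k,t in dict(a=(250,-330,240),b=(441.9,118.8,200)).items(): print(k, tool(st,t).round(3))
```

```text
box (array([467.49798404, 505.17053432,  43.8097007 ]), np.float64(0.5782330134179872))
box (array([618.94847254, 656.39079937,  37.94720042]), np.float64(5.557920948948206))
[750.62344523 712.99661833   0.        ]
[416.36760175 390.43266834   0.        ]
[ 1.64182558e+02  1.20881347e+02 -1.13686838e-13]
a [ 0.548 -0.482  0.007]
b [ 1.525 -1.783  0.142]
```

Emit:
{"fn": "carry_out", "kwargs": {"rows": "0 0 -0.0471 0 0 0 85; 0 0 -0.0471 0 0 0 85; 0 0 -0.0471 0 0 0 85; 0 0 -0.0471 0 0 0 85; 0 0 -0.0471 0 0 0 85; 0 0 -0.0471 0 0 0 85; 0 0 -0.0471 0 0 0 85; 0 0 -0.0471 0 0 0 85; 0 0 -0.0471 0 0 0 85; 0 0 0 0 0 0 85", "newtons": 60}}

```text
time_s: 1.1
eef_pos: [124.7, -509.8, 242.0]
eef_rot: [[-0.003, 1.0, -0.0], [1.0, 0.003, 0.001], [0.001, -0.0, -1.0]]
force: [-0.0, 0.3, -0.3]
grip_width: 85.1
gripper_force: 0.0
```

Emit:
{"fn": "carry_out", "kwargs": {"rows": "0 0 0 0.131 0.0913 0 85;0 0 0 0.131 0.0913 0 85;0 0 0 0.131 0.0913 0 85;0 0 0 0.131 0.0913 0 85;0 0 0 0.131 0.0913 0 85;0 0 0 0.131 0.0913 0 85;0 0 0 0.131 0.0913 0 85;0 0 0 0.131 0.0913 0 85;0 0 0 0.131 0.0913 0 85;0 0 0 0.131 0.0913 0 85;0 0 0 0.131 0.0913 0 85;0 0 0 0.131 0.0913 0 85"}}

```text
time_s: 2.3
eef_pos: [453.8, -36.1, 242.4]
eef_rot: [[0.004, 1.0, 0.0], [1.0, -0.004, -0.0], [-0.0, 0.0, -1.0]]
force: [0.4, -0.4, 0.2]
grip_width: 84.7
gripper_force: 0.0
```

Emit:
{"fn": "carry_out", "kwargs": {"rows": "0 0 0 0.131 0.0913 0 85;0 0 0 0.131 0.0913 0 85;0 0 0 0.131 0.0913 0 85;0 0 0 0.131 0.0913 0 85;0 0 0 0.131 0.0913 0 85;0 0 0 0 0 0 85;0 0 0 0 0 0 85;0 0 0 0 0 0 85"}}

```text
time_s: 3.1
eef_pos: [589.3, 157.8, 242.1]
eef_rot: [[0.002, 1.0, -0.001], [1.0, -0.002, -0.0], [-0.0, -0.001, -1.0]]
force: [0.0, -0.3, 0.3]
grip_width: 85.3
gripper_force: 0.0
```

Run:
```python
from h import *
st,im=snap('w1');print(st['eef_pos'],st['eef_rot'].round(4),st['joint_pos'].round(1))
```

```text
[589.27114175 157.82944129 242.12543159] [[ 1.9e-03  1.0e+00 -8.0e-04]
 [ 1.0e+00 -1.9e-03 -4.0e-04]
 [-4.0e-04 -8.0e-04 -1.0e+00]] [ 8.1 26.1  5.3 69.2 -0.  98.2]
```

View pics/w1.png

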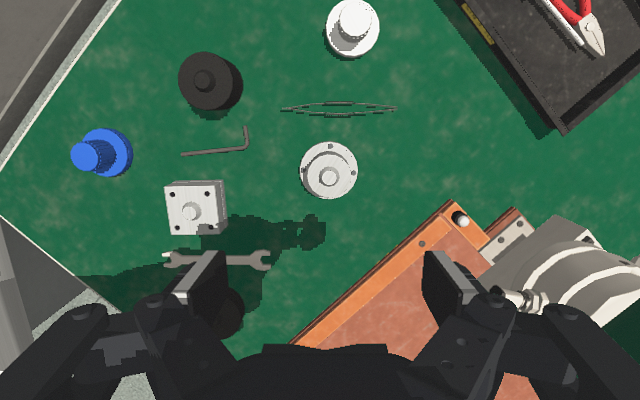

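Run:
```python
from h import *
st=manip.sense()
for k,p,z in [('riser',(328.5,177),48),('riser flange',(328.5,170.5),10),('cap',(356,19),46),('spring',(203,80),52),('block',(191,211),40)]: print(k,onz('wrist',p,z,st).round(1))
print(onz('wrist',(490,290),150,st))
```

```text
riser [593.4 159.8  48. ]
riser flange [593.9 159.7  10. ]
cap [618.5 305.4  46. ]
spring [476.7 253.   52. ]
block [446.8 122.1  40. ]
[716.83610588  90.91617959 150.        ]
```

Emit:
{"fn": "carry_out", "kwargs": {"rows": "0 0 0 0.005 0.011 0.14 85;0 0 0 0 0 0.14 85;0 0 0 0 0 0.14 85;0 0 0 0 0 0.14 85;0 0 0 0 0 0.1 85;0 0 0 0 0 0.053 85;0 0 0 0 0 0 85;0 0 0 0 0 0 30;0 0 0 0 0 0 30;0 0 0 0 0 0 30;0 0 0 0 0 0 30;0 0 0 0 0 0 30"}}

```text
time_s: 4.35
eef_pos: [593.9, 159.9, 30.3]
eef_rot: [[-0.0, 1.0, 0.002], [1.0, 0.0, -0.0], [-0.0, 0.002, -1.0]]
force: [-2.6, -1.7, 9.2]
grip_width: 42.8
gripper_force: 60.1
```

Emit:
{"fn": "carry_out", "kwargs": {"rows": "0 0 0 0 0 0 30;0 0 0 0 0 0 30;0 0 0 0 0 0 30"}}

```text
time_s: 4.65
eef_pos: [594.0, 159.9, 30.3]
eef_rot: [[-0.0, 1.0, 0.002], [1.0, 0.0, -0.0], [-0.0, 0.002, -1.0]]
force: [-2.7, -0.9, 9.2]
grip_width: 42.9
gripper_force: 60.1
```

Emit:
{"fn": "carry_out", "kwargs": {"rows": "0 0 0 0 0 -0.03 30;0 0 0 0 0 -0.1 30;0 0 0 0 0 -0.1 30;0 0 0 0 0 -0.1 30;0 0 0 0 0 0 30;0 0 0 0 0 0 30"}}

```text
time_s: 5.25
eef_pos: [593.4, 160.0, 128.0]
eef_rot: [[-0.001, 1.0, 0.001], [1.0, 0.001, 0.0], [0.0, 0.001, -1.0]]
force: [-0.5, 0.1, -4.4]
grip_width: 42.7
gripper_force: 62.2
```

Run:
```python
from h import *
st,im=snap('w2');print(st['eef_pos'],st['force'],st['grip_width'])
```

```text
[593.37166253 160.02798283 127.98499907] [-0.46598077  0.06341209 -4.42576801] 42.73066539904518
```

View pics/w2.png

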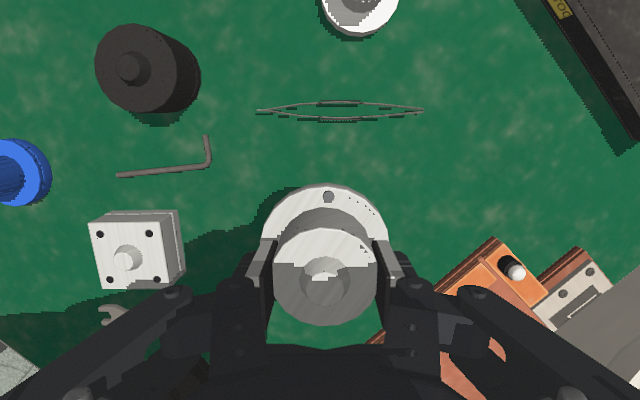

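Emit:
{"fn": "carry_out", "kwargs": {"rows": "0 0 0 0.142 -0.051 0 30;0 0 0 0.142 -0.051 0 30;0 0 0 0.142 -0.051 0 30;0 0 0 0.142 -0.051 0 30;0 0 0 0 0 0 30;0 0 0 0 0 0 30;0 0 0 0 0 0 30"}}

```text
time_s: 6.0
eef_pos: [531.5, 329.3, 126.3]
eef_rot: [[-0.0, 1.0, -0.002], [1.0, 0.0, -0.001], [-0.001, -0.002, -1.0]]
force: [0.5, -0.4, -4.3]
grip_width: 42.8
gripper_force: 62.2
```

Run:
```python
from h import *
f=np.load('pics/w2.npz');s={'eef_rot':f['R'],'eef_pos':f['p']}
print('held off',onz('wrist',(324,278),128+17.7,s)-f['p'])
st,im=snap('w3');print(st['eef_pos'],st['force'],st['grip_width'])
g=cv2.cvtColor(im,cv2.COLOR_BGR2GRAY)
c=cv2.HoughCircles(cv2.medianBlur(g[:230],3),cv2.HOUGH_GRADIENT,1.5,20,param1=120,param2=25,minRadius=8,maxRadius=70);print(c[0][:8] if c is not None else 0)
```

```text
held off [-0.461224    4.8201815  17.71500093]
[531.46536897 329.33976999 126.27567045] [ 0.51349733 -0.39458319 -4.31986349] 42.784153932877906
[[324.75      68.25      59.899998]
 [107.25     122.25      64.100006]
 [590.25     143.25      47.449997]
 [240.75     155.25      67.399994]
 [ 66.75     173.25      60.800003]
 [431.25     228.75      36.35    ]
 [134.25      84.75      65.75    ]
 [540.75      81.75      62.300003]]
```

View pics/w3.png

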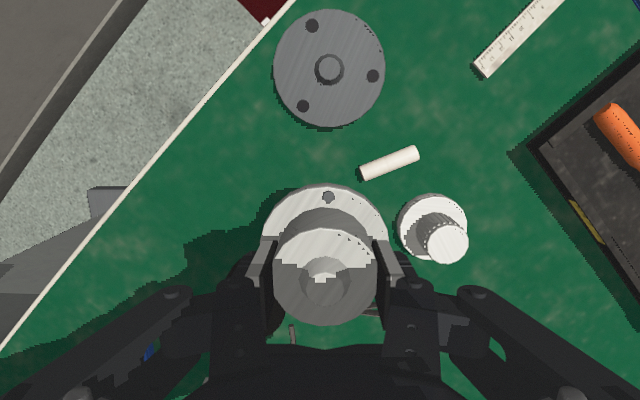

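Run:
```python
from h import *
f=np.load('pics/w3.npz');s={'eef_rot':f['R'],'eef_pos':f['p']};z=f['p'][2]
for p,h in [((325,247),-20.3),((324.5,280),9.7)]: print('held',(onz('wrist',p,z+h,s)-f['p']).round(1))
print('base',onz('wrist',(330,70),20,s), onz('wrist',(329,68.5),12,s))
```

```text
held [  0.    1.3 -20.3]
held [-0.2 -0.4  9.7]
base [535.10786684 422.82605444  20.        ] [534.53121936 424.72920737  12.        ]
```

Emit:
{"fn": "carry_out", "kwargs": {"rows": "0 0 0 0.104 0.004 0 30;0 0 0 0.104 0.003 0 30;0 0 0 0.105 0.003 0 30;0 0 0 0 0 0 30;0 0 0 0 0 0.08 30;0 0 0 0 0 0.08 30;0 0 0 0 0 0.05 30;0 0 0 0 0 0 30;0 0 0 0 0 0 30;0 0 0 0 0 0 30"}}

```text
time_s: 7.05
eef_pos: [535.8, 424.4, 65.8]
eef_rot: [[-0.0, 1.0, 0.002], [1.0, 0.0, 0.001], [0.001, 0.002, -1.0]]
force: [-0.4, -0.9, -2.8]
grip_width: 42.8
gripper_force: 62.3
```

Emit:
{"fn": "carry_out", "kwargs": {"rows": "0 0 0 -0.004 -0.003 0.02 30;0 0 0 0 0 0.02 30;0 0 0 0 0 0.015 30;0 0 0 0 0 0.01 30;0 0 0 0 0 0.01 30;0 0 0 0 0 0 30;0 0 0 0 0 0 30"}}

```text
time_s: 7.75
eef_pos: [533.7, 423.0, 42.4]
eef_rot: [[-0.001, 1.0, -0.0], [1.0, 0.001, -0.0], [-0.0, -0.0, -1.0]]
force: [-3.7, -2.9, 4.2]
grip_width: 42.7
gripper_force: 62.7
```

Emit:
{"fn": "carry_out", "kwargs": {"rows": "0 0 0 0 0 0 85;0 0 0 0 0 0 85;0 0 0 0 0 0 85;0 0 0 0 0 0 85;0 0 0 0 0 0 85;0 0 0 0 0 -0.05 85;0 0 0 0 0 -0.14 85;0 0 0 0 0 -0.14 85;0 0 0 -0.142 -0.048 0 85;0 0 0 -0.08 -0.03 0 85;0 0 0 0 0 0 85;0 0 0 0 0 0 85"}}

```text
time_s: 8.95
eef_pos: [511.0, 356.4, 142.3]
eef_rot: [[0.0, 1.0, 0.001], [1.0, -0.0, 0.001], [0.001, 0.001, -1.0]]
force: [1.0, -0.0, -0.8]
grip_width: 85.2
gripper_force: 0.0
```

Run:
```python
from h import *
st,im=snap('w4');print(st['eef_pos'],st['force'],st['grip_width'])
```

```text
[510.99580315 356.40898304 142.25765181] [ 0.99121403 -0.04641875 -0.77437592] 85.2063324615539
```

View pics/w4.png

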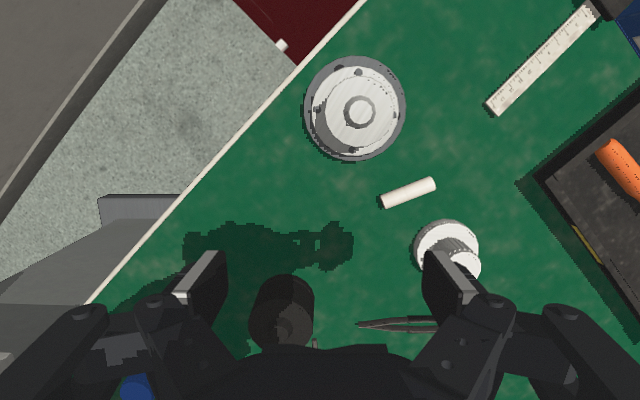

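Emit:
{"fn": "carry_out", "kwargs": {"rows": "0 0 0 -0.115 -0.039 0 85;0 0 0 -0.115 -0.039 0 85;0 0 0 -0.115 -0.039 0 85;0 0 0 0 0 0 85;0 0 0 0 0 0.12 85;0 0 0 0 0 0.12 85;0 0 0 0 0 0.1 85;0 0 0 0 0 0.04 85;0 0 0 0 0 0 85;0 0 0 0 0 0 85"}}

```text
time_s: 10.0
eef_pos: [476.4, 253.6, 27.8]
eef_rot: [[-0.001, 1.0, 0.001], [1.0, 0.001, 0.001], [0.001, 0.001, -1.0]]
force: [0.4, 0.3, 0.8]
grip_width: 84.9
gripper_force: 0.0
```

Run:
```python
from h import *
f=np.load('pics/w4.npz');s={'eef_rot':f['R'],'eef_pos':f['p']}
print('riser',onz('wrist',(360,112),60,s),onz('wrist',(355.5,108.5),12,s))
st=manip.sense();print(st['eef_pos'],st['force'])
```

```text
riser [533.44841577 422.40551432  60.        ] [535.08298751 424.94218459  12.        ]
[476.40679517 253.60208115  27.80741135] [0.35586519 0.33724485 0.83214278]
```

Grip the spring (rubber, moderate force), lift.

Emit:
{"fn": "carry_out", "kwargs": {"rows": "0 0 0 0 0 0 38;0 0 0 0 0 0 38;0 0 0 0 0 0 38;0 0 0 0 0 0 38;0 0 0 0 0 0 38;0 0 0 0 0 0 38;0 0 0 0 0 0 38", "newtons": 40}}

```text
time_s: 10.7
eef_pos: [476.2, 253.3, 28.4]
eef_rot: [[-0.001, 1.0, 0.002], [1.0, 0.001, 0.001], [0.001, 0.002, -1.0]]
force: [-1.7, -0.7, 9.8]
grip_width: 52.5
gripper_force: 40.7
```

Emit:
{"fn": "carry_out", "kwargs": {"rows": "0 0 0 0 0 -0.03 38;0 0 0 0 0 -0.12 38;0 0 0 0 0 -0.12 38;0 0 0 0 0 -0.12 38;0 0 0 0 0 0 38;0 0 0 0 0 0 38;0 0 0 0 0 0 38"}}

```text
time_s: 11.4
eef_pos: [474.8, 252.6, 143.2]
eef_rot: [[-0.001, 1.0, -0.001], [1.0, 0.001, -0.001], [-0.001, -0.001, -1.0]]
force: [0.1, 0.3, -1.6]
grip_width: 52.6
gripper_force: 42.9
```

Run:
```python
from h import *
st,im=snap('w5');print(st['eef_pos'],st['force'],st['grip_width'])
```

```text
[474.7535956  252.57459906 143.21615317] [ 0.13453906  0.29395353 -1.64934953] 52.576981466468474
```

View pics/w5.png

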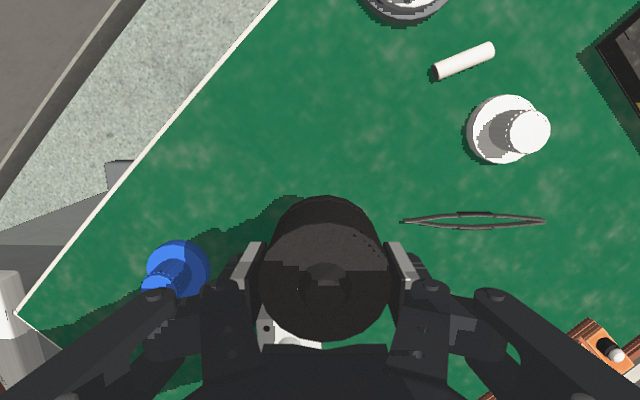

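Run:
```python
from h import *
f=np.load('pics/w5.npz');s={'eef_rot':f['R'],'eef_pos':f['p']};z=f['p'][2]
print('held',(onz('wrist',(324.5,283),z+15.6,s)-f['p']).round(1),'cap',onz('wrist',(529,132),46,s),onz('wrist',(503,129),14,s))
```

```text
held [-0.2  1.5 15.6] cap [616.33121654 305.82911896  46.        ] [614.76355006 306.08561534  14.        ]
```

Emit:
{"fn": "carry_out", "kwargs": {"rows": "0 0 0 0.142 0.049 0 38;0 0 0 0.142 0.049 0 38;0 0 0 0.142 0.049 0 38;0 0 0 0.141 0.049 0 38;0 0 0 0 0 0 38;0 0 0 0 0 0.08 38;0 0 0 0 0 0.08 38;0 0 0 0 0 0 38;0 0 0 0 0 0 38;0 0 0 0 0 0 38"}}

```text
time_s: 12.45
eef_pos: [534.7, 423.1, 97.0]
eef_rot: [[-0.0, 1.0, 0.001], [1.0, 0.0, 0.001], [0.001, 0.001, -1.0]]
force: [0.3, 0.2, -1.1]
grip_width: 52.4
gripper_force: 42.9
```

Emit:
{"fn": "carry_out", "kwargs": {"rows": "0 0 0 -0.002 -0.003 0.015 38;0 0 0 0 0 0.015 38;0 0 0 0 0 0.01 38;0 0 0 0 0 0.01 38;0 0 0 0 0 0.005 38;0 0 0 0 0 0 38;0 0 0 0 0 0 38"}}

```text
time_s: 13.15
eef_pos: [533.2, 422.4, 80.5]
eef_rot: [[-0.001, 1.0, 0.0], [1.0, 0.001, 0.0], [0.0, 0.0, -1.0]]
force: [-2.4, -2.3, 8.9]
grip_width: 52.7
gripper_force: 43.9
```

Emit:
{"fn": "carry_out", "kwargs": {"rows": "0 0 0 0 0 0 85;0 0 0 0 0 0 85;0 0 0 0 0 0 85;0 0 0 0 0 0 85;0 0 0 0 0 -0.05 85;0 0 0 0 0 -0.14 85;0 0 0 0 0 -0.14 85;0 0 0 -0.06 -0.025 0 85;0 0 0 -0.143 -0.04 0 85;0 0 0 0 0 0 85;0 0 0 0 0 0 85"}}

```text
time_s: 14.25
eef_pos: [513.8, 360.9, 178.7]
eef_rot: [[0.0, 1.0, 0.0], [1.0, -0.0, 0.0], [0.0, 0.0, -1.0]]
force: [0.5, 0.3, -0.1]
grip_width: 85.1
gripper_force: 0.0
```

Run:
```python
from h import *
st,im=snap('w6');print(st['eef_pos'])
```

```text
[513.77947452 360.93452219 178.68258842]
```

Emit:
{"fn": "carry_out", "kwargs": {"rows": "0 0 0 -0.133 -0.038 0 85;0 0 0 -0.133 -0.038 0 85;0 0 0 -0.133 -0.038 0 85;0 0 0 -0.133 -0.038 0 85;0 0 0 -0.133 -0.038 0 85;0 0 0 -0.133 -0.038 0 85;0 0 0 0 0 0 85;0 0 0 0 0 0 85;0 0 0 0 0 0 85"}}

```text
time_s: 15.2
eef_pos: [446.7, 123.0, 178.6]
eef_rot: [[-0.002, 1.0, 0.001], [1.0, 0.002, 0.0], [0.0, 0.001, -1.0]]
force: [0.9, 1.0, -0.6]
grip_width: 84.9
gripper_force: 0.0
```

Run:
```python
from h import *
st,im=snap('w7');print(st['eef_pos'])
w6=cv2.imread('pics/w6.png')
cv2.imwrite('pics/both.png',np.hstack([w6[0:300,200:600],im[50:350,130:530]]))
```

```text
[446.65999188 122.98780078 178.63485986]
```

View pics/both.png

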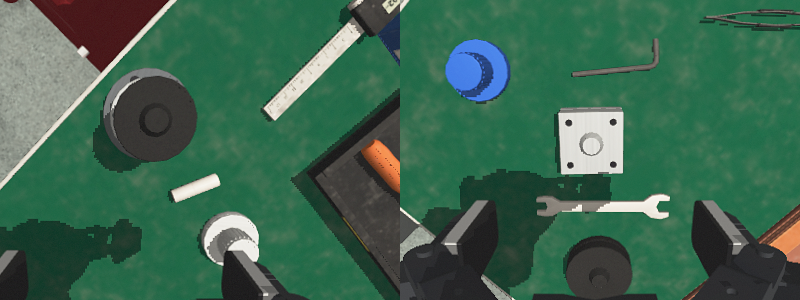

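Run:
```python
from h import *
def L(n):
    f=np.load(f'pics/{n}.npz');return {'eef_rot':f['R'],'eef_pos':f['p']}
print('spring',onz('wrist',(357,118),104,L('w6')))
print('block',onz('wrist',(321,194),40,L('w7')),[onz('wrist',(x-270,y+50),32,L('w7'))[:2].round(1) for x,y in((569,123),(613,123),(571,165),(613,164))])
```

```text
spring [533.59438412 423.32995496 104.        ]
block [443.83408542 121.73878902  40.        ] [array([425. , 138.3]), array([462.6, 138.2]), array([426. , 100.6]), array([463.2, 101.5])]
```

Emit:
{"fn": "carry_out", "kwargs": {"rows": "0 0 0 -0.007 -0.009 0.13 85;0 0 0 0 0 0.13 85;0 0 0 0 0 0.13 85;0 0 0 0 0 0.1 85;0 0 0 0 0 0.048 85;0 0 0 0 0 0 85;0 0 0 0 0 0 85"}}

```text
time_s: 15.95
eef_pos: [443.2, 120.7, 17.1]
eef_rot: [[-0.002, 1.0, -0.0], [1.0, 0.002, 0.0], [0.0, -0.0, -1.0]]
force: [0.5, 0.4, 0.6]
grip_width: 85.1
gripper_force: 0.0
```

Emit:
{"fn": "carry_out", "kwargs": {"rows": "0 0 0 0 0 0 40;0 0 0 0 0 0 40;0 0 0 0 0 0 40;0 0 0 0 0 0 40;0 0 0 0 0 0 40;0 0 0 0 0 0 40;0 0 0 0 0 0 40", "newtons": 60}}

```text
time_s: 16.65
eef_pos: [443.9, 120.2, 18.3]
eef_rot: [[-0.001, 1.0, 0.002], [1.0, 0.001, 0.001], [0.001, 0.002, -1.0]]
force: [-2.0, 0.1, 9.4]
grip_width: 54.9
gripper_force: 63.0
```

Emit:
{"fn": "carry_out", "kwargs": {"rows": "0 0 0 0 0 -0.03 40;0 0 0 0 0 -0.12 40;0 0 0 0 0 -0.12 40;0 0 0 0 0 -0.13 40;0 0 0 0 0 -0.14 40;0 0 0 0 0 0 40;0 0 0 0 0 0 40;0 0 0 0 0 0 40"}}

```text
time_s: 17.45
eef_pos: [441.8, 119.8, 178.0]
eef_rot: [[-0.001, 1.0, -0.002], [1.0, 0.001, -0.0], [-0.0, -0.002, -1.0]]
force: [0.5, -0.2, -4.4]
grip_width: 54.8
gripper_force: 65.9
```

Run:
```python
from h import *
st,im=snap('w8');print(st['eef_pos'])
```

```text
[441.80075135 119.81147133 178.01226597]
```

View pics/w8.png

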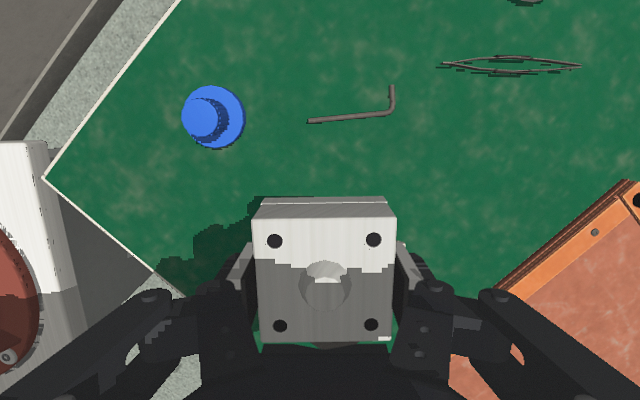

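Run:
```python
from h import *
f=np.load('pics/w8.npz');s={'eef_rot':f['R'],'eef_pos':f['p']};z=f['p'][2]
P=np.array([onz('wrist',p,z+13.7,s)-f['p'] for p in((275,241),(373,240),(280,326),(371,325))]);print(P.round(1),P.mean(0))
```

```text
[[-19.2  18.4  13.7]
 [ 18.4  18.8  13.7]
 [-18.8 -19.6  13.7]
 [ 19.1 -19.2  13.7]] [-0.11835123 -0.40560923 13.7       ]
```

Emit:
{"fn": "carry_out", "kwargs": {"rows": "0 0 0 0.126 0.038 0 40;0 0 0 0.126 0.038 0 40;0 0 0 0.126 0.038 0 40;0 0 0 0.126 0.038 0 40;0 0 0 0.126 0.038 0 40;0 0 0 0.126 0.038 0 40;0 0 0 0.126 0.038 0 40;0 0 0 0.126 0.038 0 40;0 0 0 0 0 0 40;0 0 0 0 0 0.1 40;0 0 0 0 0 0.06 40;0 0 0 0 0 0 40"}}

```text
time_s: 18.7
eef_pos: [531.2, 420.5, 126.2]
eef_rot: [[-0.001, 1.0, -0.007], [1.0, 0.001, -0.005], [-0.005, -0.007, -1.0]]
force: [-0.6, -0.3, -3.2]
grip_width: 54.8
gripper_force: 65.8
```

Emit:
{"fn": "carry_out", "kwargs": {"rows": "0 0 0 0 0 0 40;0 0 0 0 0 0 40"}}

```text
time_s: 18.9
eef_pos: [534.4, 422.5, 131.9]
eef_rot: [[-0.0, 1.0, 0.001], [1.0, 0.0, 0.001], [0.001, 0.001, -1.0]]
force: [0.1, 0.9, -2.6]
grip_width: 54.9
gripper_force: 65.8
```

Emit:
{"fn": "carry_out", "kwargs": {"rows": "0 0 0 0.002 -0.003 0.015 40;0 0 0 0 0 0.015 40;0 0 0 0 0 0.012 40;0 0 0 0 0 0.01 40;0 0 0 0 0 0.008 40;0 0 0 0 0 0 40;0 0 0 0 0 0 40"}}

```text
time_s: 19.6
eef_pos: [533.0, 423.1, 114.4]
eef_rot: [[-0.001, 1.0, 0.001], [1.0, 0.001, 0.0], [0.0, 0.001, -1.0]]
force: [-3.7, -2.0, 8.5]
grip_width: 55.0
gripper_force: 67.4
```

Emit:
{"fn": "carry_out", "kwargs": {"rows": "0 0 0 0 0 0 85;0 0 0 0 0 0 85;0 0 0 0 0 0 85;0 0 0 0 0 0 85;0 0 0 0 0 -0.05 85;0 0 0 0 0 -0.1 85;0 0 0 0 0 -0.1 85;0 0 0 -0.13 0.092 0 85;0 0 0 -0.13 0.092 0 85;0 0 0 -0.13 0.092 0 85;0 0 0 0 0 0 85;0 0 0 0 0 0 85"}}

```text
time_s: 20.8
eef_pos: [616.3, 305.1, 187.7]
eef_rot: [[0.002, 1.0, -0.0], [1.0, -0.002, 0.0], [0.0, -0.0, -1.0]]
force: [-0.5, 1.0, -0.6]
grip_width: 85.1
gripper_force: 0.0
```

Run:
```python
from h import *
st,im=snap('w9');print(st['eef_pos'])
```

```text
[616.33149919 305.0832602  187.74368113]
```

View pics/w9.png

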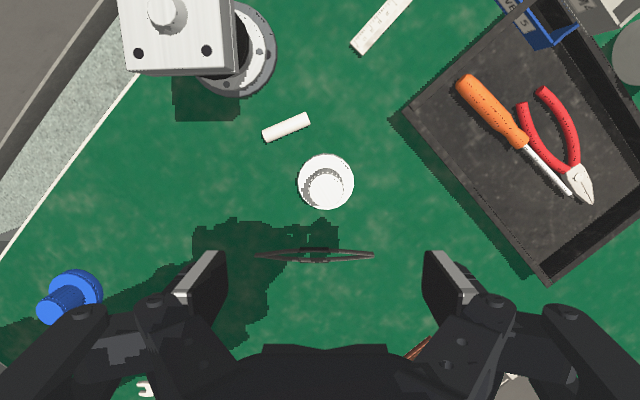

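Run:
```python
from h import *
f=np.load('pics/w9.npz');s={'eef_rot':f['R'],'eef_pos':f['p']}
print(onz('wrist',(326,188.5),46,s),onz('wrist',(325.5,182),14,s),onz('wrist',(166,15),136,s))
```

```text
[617.54636418 307.82927629  46.        ] [617.24702933 306.67295028  14.        ] [535.67125792 420.1312507  136.        ]
```

Emit:
{"fn": "carry_out", "kwargs": {"rows": "0 0 0 0.007 0.003 0.13 85;0 0 0 0 0 0.13 85;0 0 0 0 0 0.13 85;0 0 0 0 0 0.09 85;0 0 0 0 0 0.042 85;0 0 0 0 0 0 85;0 0 0 0 0 0 85"}}

```text
time_s: 21.55
eef_pos: [617.2, 309.2, 32.7]
eef_rot: [[-0.002, 1.0, 0.002], [1.0, 0.002, 0.001], [0.001, 0.002, -1.0]]
force: [-0.2, -1.1, 1.0]
grip_width: 85.0
gripper_force: 0.0
```

Emit:
{"fn": "carry_out", "kwargs": {"rows": "0 0 0 0 0 0 15;0 0 0 0 0 0 15;0 0 0 0 0 0 15;0 0 0 0 0 0 15;0 0 0 0 0 0 15;0 0 0 0 0 0 15;0 0 0 0 0 0 15;0 0 0 0 0 0 15;0 0 0 0 0 0 15", "newtons": 45}}

```text
time_s: 22.45
eef_pos: [617.2, 308.3, 32.3]
eef_rot: [[-0.001, 1.0, 0.001], [1.0, 0.001, 0.0], [0.0, 0.001, -1.0]]
force: [-1.0, 0.3, 6.5]
grip_width: 28.2
gripper_force: 44.6
```

Emit:
{"fn": "carry_out", "kwargs": {"rows": "0 0 0 0 0 -0.03 15;0 0 0 0 0 -0.12 15;0 0 0 0 0 -0.12 15;0 0 0 0 0 -0.13 15;0 0 0 0 0 -0.14 15;0 0 0 0 0 -0.05 15;0 0 0 0 0 0 15;0 0 0 0 0 0 15;0 0 0 0 0 0 15"}}

```text
time_s: 23.35
eef_pos: [615.8, 307.8, 206.4]
eef_rot: [[-0.001, 1.0, -0.003], [1.0, 0.001, -0.001], [-0.001, -0.003, -1.0]]
force: [0.1, 0.3, -0.8]
grip_width: 28.6
gripper_force: 44.8
```

Run:
```python
from h import *
st,im=snap('w10');print(st['eef_pos'])
```

```text
[615.78712747 307.79221935 206.42906079]
```

View pics/w10.png

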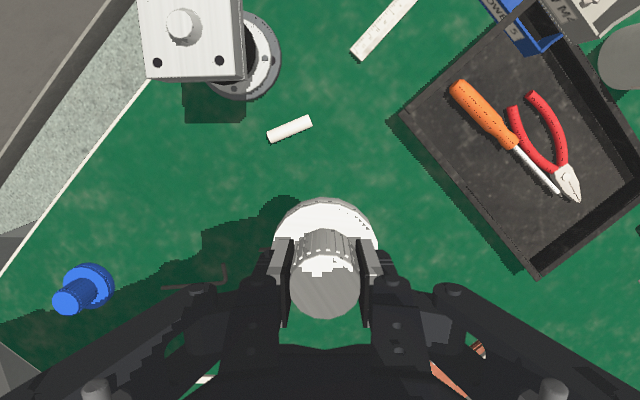

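Run:
```python
from h import *
f=np.load('pics/w10.npz');s={'eef_rot':f['R'],'eef_pos':f['p']};z=f['p'][2]
print(onz('wrist',(324,284),z+13.7,s)-f['p'],onz('wrist',(325,249),z-18.3,s)-f['p'],onz('wrist',(181,25),136,s))
```

```text
[-4.05117277e-01 -1.28147703e-03  1.37000000e+01] [-4.90950935e-03  1.06770063e+00 -1.83000000e+01] [534.52005492 422.11007131 136.        ]
```

Emit:
{"fn": "carry_out", "kwargs": {"rows": "0 0 0 0.096 -0.0685 0 15;0 0 0 0.096 -0.0685 0 15;0 0 0 0.096 -0.0685 0 15;0 0 0 0.095 -0.0685 0 15;0 0 0 0 0 0 15;0 0 0 0 0 0 15;0 0 0 0 0 0.05 15;0 0 0 0 0 0.03 15;0 0 0 0 0 0 15;0 0 0 0 0 0 15;0 0 0 0 0 0 15"}}

```text
time_s: 24.5
eef_pos: [535.0, 422.8, 184.9]
eef_rot: [[-0.0, 1.0, 0.001], [1.0, 0.0, 0.0], [0.0, 0.001, -1.0]]
force: [-0.2, -1.0, -1.9]
grip_width: 28.9
gripper_force: 44.9
```

Emit:
{"fn": "carry_out", "kwargs": {"rows": "0 0 0 0 -0.004 0.02 15;0 0 0 0 0 0.02 15;0 0 0 0 0 0.015 15;0 0 0 0 0 0.012 15;0 0 0 0 0 0.008 15;0 0 0 0 0 0.007 15;0 0 0 0 0 0 15;0 0 0 0 0 0 15"}}

```text
time_s: 25.3
eef_pos: [533.5, 423.2, 160.3]
eef_rot: [[-0.001, 1.0, 0.001], [1.0, 0.001, 0.0], [0.0, 0.001, -1.0]]
force: [-1.5, 0.3, 2.6]
grip_width: 28.7
gripper_force: 45.3
```

Seated; release, rise and back away, then check.

Emit:
{"fn": "carry_out", "kwargs": {"rows": "0 0 0 0 0 0 85;0 0 0 0 0 0 85;0 0 0 0 0 0 85;0 0 0 0 0 0 85;0 0 0 0 0 0 85;0 0 0 0 0 -0.05 85;0 0 0 0 0 -0.12 85;0 0 0 0 0 -0.12 85;0 0 0 -0.14 -0.05 0 85;0 0 0 -0.14 -0.05 0 85;0 0 0 -0.14 -0.05 0 85;0 0 0 0 0 0 85"}}

```text
time_s: 26.5
eef_pos: [485.8, 292.8, 246.8]
eef_rot: [[0.002, 1.0, -0.003], [1.0, -0.002, -0.002], [-0.002, -0.003, -1.0]]
force: [-0.1, 0.9, 0.5]
grip_width: 85.0
gripper_force: 0.0
```

Emit:
{"fn": "carry_out", "kwargs": {"rows": "0 0 0 -0.14 -0.05 0 85;0 0 0 -0.14 -0.05 0 85;0 0 0 0 0 0 85;0 0 0 0 0 0 85;0 0 0 0 0 0 85"}}

```text
time_s: 27.0
eef_pos: [459.1, 213.6, 247.1]
eef_rot: [[-0.001, 1.0, 0.001], [1.0, 0.001, 0.001], [0.001, 0.001, -1.0]]
force: [-0.5, 0.0, 0.6]
grip_width: 84.9
gripper_force: 0.0
```

Run:
```python
from h import *
a=manip.get_image('side')[120:320,140:340];b=manip.get_image('top')[80:280,150:350]
cv2.imwrite('pics/end.png',cv2.resize(np.hstack([a,b]),None,fx=2,fy=2,interpolation=cv2.INTER_CUBIC))
print(manip.sense()['eef_pos'],manip.sense()['force'])
```

```text
[458.87383188 213.84603192 246.77495116] [ 0.84023286 -0.43687525 -0.37055117]
```

View pics/end.png

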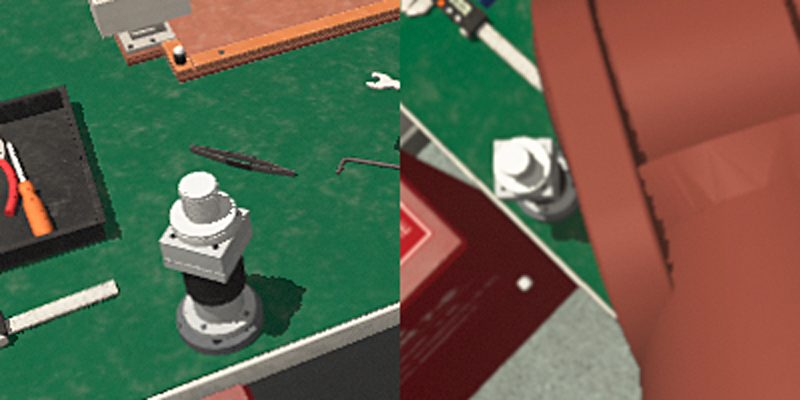

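The side view shows the stack upright in the right order: base, riser, spring, block and cap, with the gripper clear.

```bash
python3 -c "
from rig import manip
print(manip.job_done())"
```

```text
the job is handed in; nothing more can be done
None
```

The stack is made up on the setting base in the order riser, tall spring, square block, knob cap. Each part went down to its seated height, the last camera view shows the stack upright, and the job was handed in at about 27 s without a verdict shown.

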